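Count steel balls on the tilting tray

TASK

Fill both pockets of the aluminium counting tray with a steel ball each: tilt the tray fully away from its channel end (the end where the balls lie now) so that the balls roll down the lanes and drop into the pockets, then tip it fully back the other way so that the spare ball rolls back into the channel, and leave it tipped that way. Do not touch the balls.

Things in the scene. Friction and masses are not known exactly. Their poses are not given: they have to be found in the camera images.
- tray_mid (a point): Aluminium counting tray on a low steel stand, rocking on a pin across its middle. Point: centre of the deck, 22 mm above the pin; x along the lanes away from the channel, y across, z out of the deck. Deck 110 x 49 mm, walls 20 mm high. A rib parts two lanes at y = +-13 mm, each with a pocket 20 mm wide, 17.5 mm deep at x = 0; a ball rolls over a filled one. Channel: x = -55 to -25 mm.
- ledge_channel (a point): Top of the ledge with a black pad outside the tray's channel-end wall, 57 mm wide, 42 mm long; point: its middle, at x = -80 mm, z = -2 mm in the frame of tray_mid (same axes). Pressed down with shut fingers it tips the tray back. About 55 mm above the bench when fully down, 94 mm when fully up.
- ledge_far (a point): The like ledge outside the opposite (run-out) end wall; point: its middle, at x = +80 mm, z = -2 mm in the frame of tray_mid. Pressed down with shut fingers it tilts the tray forward. About 94 mm above the bench at the start, 55 mm when fully down.
- tray (a joint): Tilt of the tray, 0 to 0.5 rad: 0 = tipped fully back, channel end (-x) down, as at the start; 0.25 = deck level; 0.5 = tilted fully forward, +x end down. A stiff hinge: the tray stays where it is left; pressing the middle of a ledge takes about 2 N, with a hard stop at either end
- ball_a_center (a point): Bare steel ball, 18 mm diameter, 24 g, loose; this point is its centre. All three balls are alike and interchangeable; at the start all lie in the channel (alone in the +y lane).
- ball_b_center (a point): Bare steel ball, 18 mm diameter, 24 g, loose; this point is its centre. All three balls are alike and interchangeable; at the start all lie in the channel (in the -y lane, against the end wall).
- ball_c_center (a point): Bare steel ball, 18 mm diameter, 24 g, loose; this point is its centre. All three balls are alike and interchangeable; at the start all lie in the channel (in the -y lane, in front of ball_b).

How it is judged:
By the outcome, as a careful person would: the job done as asked, in the order asked, and still so for the second after the job is handed in, with the robot touching nothing.
It also fails if it takes over 32 s, if anything falls off the work surface, if the arm or the gripper's body presses on something with over 40 N, if the wrist force passes 120 N, or if a joint passes its speed limit or range.

ROBOT

A 6-joint arm with a two-finger parallel gripper is mounted at the origin on a cart in front of the work surface, level with it; the furniture and walls round the work are solid. World frame = base frame: x ahead of the robot, y to its left, z up, the work surface at z = 0. Lengths are in mm, angles in rad, forces in N, time in s.
With the tool pointing down it reaches from about 350 to 775 mm from the base axis. Payload 7.3 kg.
Tool frame: the origin (TCP) lies between the finger pads; the fingertips stand 25 mm ahead of it and the grasp point (between the pads) lies 6 mm ahead of it; z points along the fingers, y is the line along which they close (so a half turn about z gives the same grasp; the last joint's range is limited). The gripper opens to 92 mm and grips with 3 to 60 N. Pads are 19 mm wide; open, the fingers measure 130 mm over their backs; the gripper's body (75 mm by 190 mm) begins 47 mm behind the grasp point.
Start: joints at [1.004, 0.342, 1.524, -0, 1.275, -0.146], TCP at [214.445, 479.224, 251.741] pointing down, gripper open.
Joint ranges: [-2.53, 2.53], [-0.77, 2.02], [0.04, 2.7], [-1, 4.14], [0.28, 2.66], [-3.11, 3.11]. Speed limits (rad/s): [2.57, 2.57, 3.14, 3.14, 3.14, 3.14].

INTERFACE

Orientations are given as [roll, pitch, yaw] about the fixed x, y, z axes, in that order (R = Rz(yaw) Ry(pitch) Rx(roll)).
In Python, from plant import bot gives the robot as it stands.
- The arm moves only by the tool play_rows, never from a script. Its argument "commands" is a list of rows, each an object of numbers: "x", "y", "z": the shift along the tool's x, y, z in m; "twist": the turn about the tool's z in degrees. In form: [{"x": .., "y": .., "z": .., "twist": ..}, ...]. A call has exactly 8 rows; each row is the pose to reach, as a shift and turn from the pose commanded when the call began, along the tool's axes at that moment; what a row does not reach only later rows make up. A row lasts 1/10 s, in which the tool goes at most 50 mm and 8.59 degrees, less where a joint would pass 70% of its speed; a pose out of reach is approached as far as the arm can. A call with a gripper value outside its range is refused whole. "jaw" is the closure, from 0 (fully open) to 1 (shut), set as the call begins (left out, the last holds). The fingers move at their own pace and stop on an object; the grip force is fixed at half the most. Time passes only in rows, so rows that repeat a pose let the fingers close, or fill a call up. It gives the time, the measured TCP pose, the force, the opening and the grip force at its end, in the units of the state.
- bot.get_obs(): the state, without advancing time (a new reading comes with each control period).
- bot.capture(name): name is "scene" or "top" or "wrist"; returns a dict with "pixels" (480x640x3 uint8, red, green, blue), "fx", "fy", "cx", "cy" (pixels), "k1" (the pictures are not rectified: a ray, as slopes to the right and down, at radius r is drawn at 1 + k1 r^2 times it, then the intrinsics apply), "eye" and "rotation" of the camera in the world. Camera axes: x right, y down, z forward; pixel columns grow to the right and rows downward; lengths in mm; the calibration is good to about 2 mm. A picture is of the moment at which its call begins. There is no depth.
- bot.close_job(): hands the job in; it is judged then, once.
The state is a dict: "time": time; "joint_positions": joint angles; "dq": joint speeds; "tau": joint torques, N m; "tool_pos": TCP position; "tcp_rot": TCP orientation; "contact_force": force on the tool from outside, world axes, zero at the start; "moment": the same for the moment, N m; "grip_width": finger opening in mm; "finger_force": force on a finger pad.
Only numpy, scipy, OpenCV 4.12 (cv2) and the standard library are available. Lean on these libraries where they do the work, as an engineer would, in place of code of your own. Each camera call takes 0.05 s, during which the arm holds its last target. There are 200 camera calls.

## Working session

There is one attempt and no reset: what is moved stays moved. The work goes in short steps, Python scripts to look and compute and a tool call to move; the robot and the scene stay as the last step left them, time stands still between calls to the robot, and variables do not carry over. Pictures are saved under pics/ and viewed, at most 10 in all, crops included, and the job is handed in when it is done.

Besides the shell and the picture viewer there is one more tool, called after "Emit:" as a command line: name --argument value ..., lists and objects as JSON in quotes. play_rows: Moves the arm, as the interface text tells. Its arguments: {"type":"object","properties":{"commands":{"type":"array"},"jaw":{"type":"number"}},"required":["commands"]}

```bash
mkdir -p pics; cat > h.py <<'E'
import cv2,numpy as np
from plant import bot
def snap(n,f):
    c=bot.capture(n); cv2.imwrite('pics/'+f,cv2.cvtColor(c['pixels'],cv2.COLOR_RGB2BGR)); return c
def ray(c,u,v):
    d=np.array([(u-c['cx'])/c['fx'],(v-c['cy'])/c['fy']]); s=d.copy()
    for _ in range(20): s=d/(1+c['k1']*(s@s))
    return np.array(c['eye']),np.array(c['rotation'])@np.array([*s,1])
def onz(c,u,v,z):
    e,d=ray(c,u,v); return e+d*(z-e[2])/d[2]
E
python3 - <<'E'
from h import *
import pickle
C={n:snap(n,n+'0.png') for n in('scene','top')}
pickle.dump(C,open('c0.pkl','wb'))
for n in C: print(n,C[n]['eye'],np.round(C[n]['rotation'],2).tolist())
print(bot.get_obs())
E
```

```text
scene [-74.2862708  390.54367076 486.13734192] [-2.02, 0.0, -2.15]
top [390.89967693  -5.67558188 959.34131986] [-2.94, -0.01, -1.56]
{'time': 0.1, 'joint_positions': array([ 1.00399327e+00,  3.42600727e-01,  1.52495169e+00, -2.01069220e-05,
        1.27538915e+00, -1.46003186e-01]), 'dq': array([ 0.00053512, -0.00084432, -0.00127877, -0.00092175,  0.00137944,
       -0.00315082]), 'tau': array([ 1.21672088e-03, -4.32005346e+01, -2.44696820e+01,  7.18080369e-02,
        5.26685861e-02, -7.35599929e-05]), 'tool_pos': array([214.25851157, 478.91493256, 251.13105169]), 'tcp_rot': array([-3.14025530e+00, -1.77222877e-04,  2.72079853e+00]), 'contact_force': array([0.45631028, 0.07574946, 0.87461927]), 'moment': array([ 0.0078853 , -0.00555042, -0.00227035]), 'finger_force': 0.0, 'grip_width': 91.90117931631025}
```

View pics/top0.png

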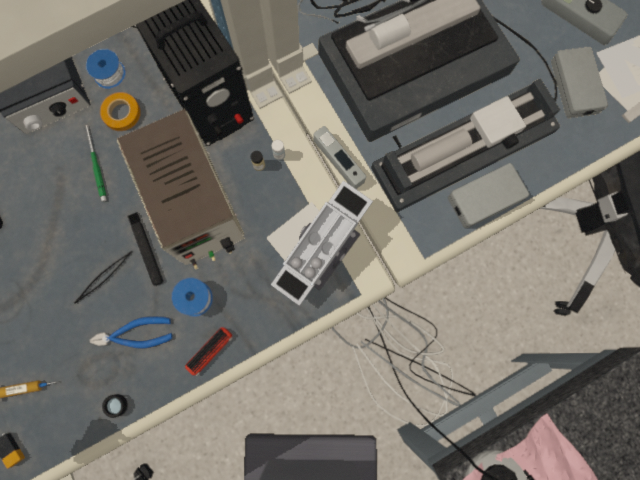

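View pics/scene0.png

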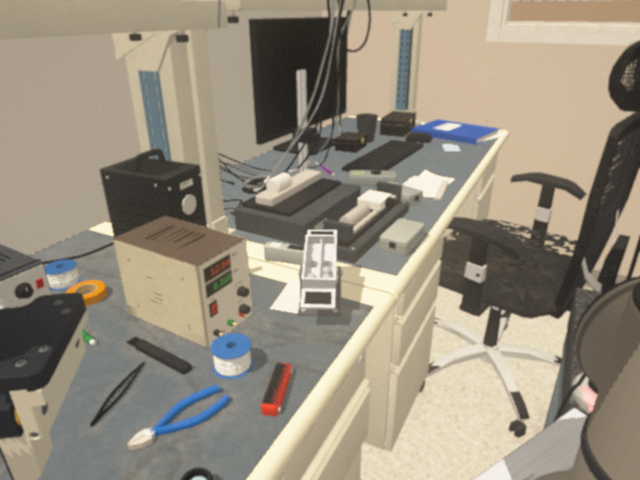

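The top view shows the tray with black ledge pads near (351,202) and (292,287). `rotation` is given as rpy. I'll zoom in to tell the ends apart.

```bash
sed -i "s/np.array(c\['rotation'\])@/R.from_euler('xyz',c['rotation']).as_matrix()@/;1a from scipy.spatial.transform import Rotation as R" h.py
python3 - <<'E'
from h import *
import pickle
C=pickle.load(open('c0.pkl','rb')); c=C['top']
bgr=cv2.cvtColor(c['pixels'],cv2.COLOR_RGB2BGR)
a=cv2.resize(bgr[170:320,250:390],None,fx=4,fy=4,interpolation=cv2.INTER_CUBIC)
cv2.imwrite('pics/crop0.png',a[:600])
m=(bgr.max(2)<45).astype(np.uint8); m[:170]=0;m[320:]=0;m[:,:262]=0;m[:,385:]=0
n,l,s,ce=cv2.connectedComponentsWithStats(m)
for i in range(1,n):
    if s[i,4]>100: print(s[i],ce[i],[np.round(onz(c,*ce[i],z)) .tolist() for z in(55,94)])
E
```

```text
[336 188  30  26 388] [350.39690722 200.62886598] [[637.0, -62.0, 55.0], [626.0, -59.0, 94.0]]
[278 272  28  26 366] [291.71038251 284.67759563] [[498.0, 31.0, 55.0], [493.0, 29.0, 94.0]]
```

View pics/crop0.png

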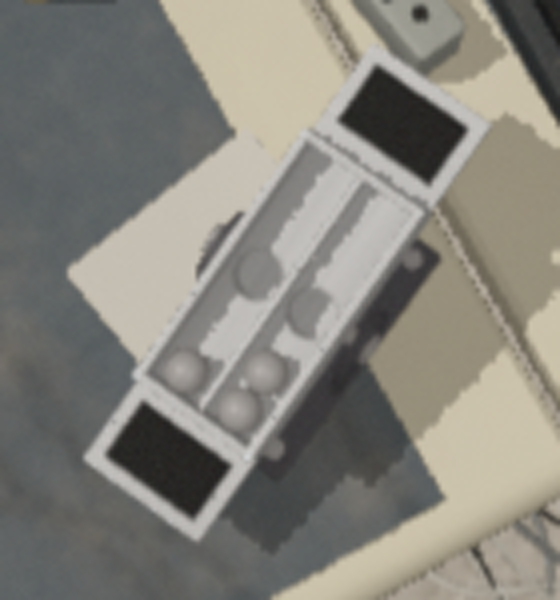

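The balls lie at the lower-left end, so that ledge is the channel end, down at about (498,31,55). The far ledge is up at about (626,-59,94). The two are 161 mm apart against the given 160, so the fix holds. Next I'll check clearance around the gripper body.

```bash
python3 - <<'E'
from h import *
import pickle
C=pickle.load(open('c0.pkl','rb')); c=C['top'];s=C['scene']
def tri(a,b):
    e,d=ray(c,*a);f,g=ray(s,*b);k=np.linalg.lstsq(np.c_[d,-g],f-e,rcond=None)[0];p=e+d*k[0];q=f+g*k[1];print(np.round((p+q)/2),np.linalg.norm(p-q).round(1))
tri((240,237),(205,266))  # psu front right top corner (guess)
tri((242,237),(247,240)); tri((163,247),(205,266))
for p in((240,237),(186,112),(362,180),(330,128)):print(p,onz(c,*p,130).round(),onz(c,*p,20).round())
A=np.array([498,31.]);B=np.array([626,-59.]);u=(B-A)/np.linalg.norm(B-A);n=np.array([-u[1],u[0]])
pin=(A+B)/2+4.9*u;print('u',u,'ang n',np.degrees(np.arctan2(n[1],n[0])))
o=bot.get_obs();Rt=R.from_euler('xyz',o['tcp_rot']).as_matrix();print('tool y ang',np.degrees(np.arctan2(Rt[1,1],Rt[0,1])))
for nm,x,z in(('far up',72.6,94),('far down',82.4,55),('ch up',-72.6,94),('ch dn',-82.4,55)):
    t=np.array([*(pin+x*u),z+25+25]);print(nm,t.round(),'tool shift, tip 25 above:',(Rt.T@(t-o['tool_pos'])).round(1))
E
```

```text
[580. 146. 109.] 79.3
[559. 110. 156.] 22.2
[534. 207. 154.] 13.3
(240, 237) [559. 106. 130.] [581. 121.  20.]
(186, 112) [756. 199. 130.] [804. 226.  20.]
(362, 180) [649. -75. 130.] [683. -84.  20.]
(330, 128) [732. -26. 130.] [778. -28.  20.]
u [ 0.81802916 -0.57517675] ang n 54.8879888155778
tool y ang 65.89028642508028
far up [625. -59. 144.] tool shift, tip 25 above: [-594.8 -322.5  107.5]
far down [633. -64. 105.] tool shift, tip 25 above: [-604.5 -324.3  146.5]
ch up [507.  25. 144.] tool shift, tip 25 above: [-452.3 -294.8  107.4]
ch dn [499.  31. 105.] tool shift, tip 25 above: [-442.7 -292.9  146.4]
```

The power supply's near corner is around (558,108) with its top near 150 mm, so I'll hold the finger line along world y (twist -24°) to keep the gripper body clear. First I'll move above the far ledge.

Emit:
play_rows --commands '[{"x": -0.074, "y": -0.04, "z": 0.008, "twist": -3}, {"x": -0.149, "y": -0.08, "z": 0.015, "twist": -6}, {"x": -0.223, "y": -0.121, "z": 0.022, "twist": -9}, {"x": -0.298, "y": -0.161, "z": 0.03, "twist": -12}, {"x": -0.372, "y": -0.2, "z": 0.037, "twist": -15}, {"x": -0.446, "y": -0.242, "z": 0.045, "twist": -18}, {"x": -0.52, "y": -0.282, "z": 0.052, "twist": -21}, {"x": -0.595, "y": -0.3225, "z": 0.06, "twist": -24}]' --jaw 1

```text
time: 0.9
tool_pos: [457.6, 161.1, 216.2]
tcp_rot: [3.141, -0.0, -3.141]
contact_force: [0.7, 0.4, -0.6]
grip_width: 32.2
finger_force: 0.0
```

Emit:
play_rows --commands '[{"x": -0.03, "y": -0.04, "z": 0.005, "twist": 0}, {"x": -0.06, "y": -0.08, "z": 0.01, "twist": 0}, {"x": -0.09, "y": -0.12, "z": 0.015, "twist": 0}, {"x": -0.12, "y": -0.16, "z": 0.02, "twist": 0}, {"x": -0.15, "y": -0.2, "z": 0.025, "twist": 0}, {"x": -0.167, "y": -0.22, "z": 0.026, "twist": 0}, {"x": -0.167, "y": -0.22, "z": 0.026, "twist": 0}, {"x": -0.167, "y": -0.22, "z": 0.026, "twist": 0}]'

```text
time: 1.7
tool_pos: [622.9, -57.5, 189.6]
tcp_rot: [3.141, -0.002, 3.139]
contact_force: [-0.7, -0.1, -0.8]
grip_width: 0.5
finger_force: 0.0
```

```bash
python3 - <<'E'
from h import *
o=bot.get_obs();print(o['tool_pos'],o['tcp_rot'],o['grip_width'],o['contact_force'],o['time'])
w=snap('wrist','w1.png');t=bot.capture('top')
print(w['eye'],w['rotation'])
E
```

```text
[622.9361888  -57.51474729 189.58441743] [ 3.14077433e+00 -1.84172827e-03  3.13857101e+00] 0.48395400148905615 [-0.71989337 -0.09125392 -0.80958473] 1.7
[549.33078713 -57.04685091 322.86878548] [ 2.86316040e+00 -1.95076061e-03  1.56696856e+00]
```

View pics/w1.png

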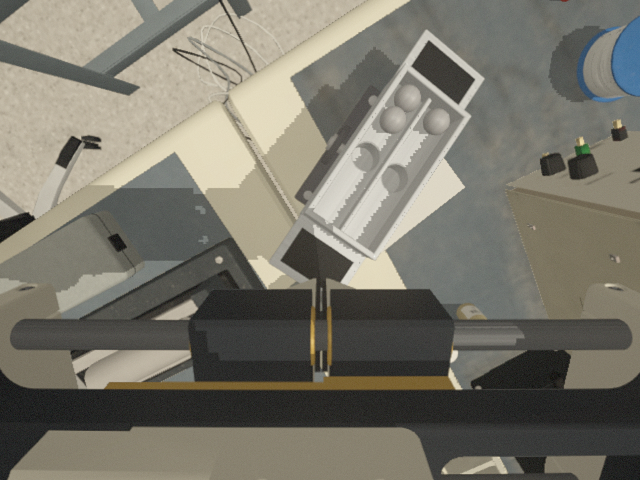

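The wrist view shows the channel pad centred near (446,71), the balls near (400,98), (395,120) and (437,121), and the far pad partly hidden by the fingers. I'll check its visible corners at (298,228), (354,262) and (272,262).

```bash
python3 - <<'E'
from h import *
w=bot.capture('wrist')
for p,z in(((446,71),55),((298,228),90),((354,262),90),((272,262),98)):print(p,onz(w,*p,z).round(1))
E
```

```text
(446, 71) [496.2  35.5  55. ]
(298, 228) [604.6 -71.8  90. ]
(354, 262) [630.2 -31.3  90. ]
(272, 262) [627.3 -90.1  98. ]
```

Emit:
play_rows --commands '[{"x": -0.002, "y": -0.001, "z": 0.012, "twist": 0}, {"x": -0.004, "y": -0.002, "z": 0.026, "twist": 0}, {"x": -0.005, "y": -0.003, "z": 0.04, "twist": 0}, {"x": -0.005, "y": -0.003, "z": 0.052, "twist": 0}, {"x": -0.005, "y": -0.003, "z": 0.06, "twist": 0}, {"x": -0.005, "y": -0.003, "z": 0.064, "twist": 0}, {"x": -0.005, "y": -0.003, "z": 0.066, "twist": 0}, {"x": -0.005, "y": -0.003, "z": 0.066, "twist": 0}]'

```text
time: 2.65
tool_pos: [628.5, -60.4, 124.6]
tcp_rot: [3.142, 0.0, 3.14]
contact_force: [0.5, 0.2, 0.6]
grip_width: 0.2
finger_force: 0.0
```

Emit:
play_rows --commands '[{"x": -0.0005, "y": 0, "z": 0.003, "twist": 0}, {"x": -0.001, "y": -0.001, "z": 0.005, "twist": 0}, {"x": -0.0015, "y": -0.001, "z": 0.007, "twist": 0}, {"x": -0.002, "y": -0.001, "z": 0.009, "twist": 0}, {"x": -0.0025, "y": -0.002, "z": 0.011, "twist": 0}, {"x": -0.003, "y": -0.002, "z": 0.013, "twist": 0}, {"x": -0.0035, "y": -0.002, "z": 0.014, "twist": 0}, {"x": -0.004, "y": -0.002, "z": 0.015, "twist": 0}]'

```text
time: 3.45
tool_pos: [632.1, -62.5, 109.3]
tcp_rot: [-3.142, -0.001, 3.14]
contact_force: [-0.8, -0.6, 1.2]
grip_width: 0.6
finger_force: 0.9
```

Emit:
play_rows --commands '[{"x": -0.0005, "y": 0, "z": 0.0015, "twist": 0}, {"x": -0.001, "y": -0.001, "z": 0.003, "twist": 0}, {"x": -0.0015, "y": -0.001, "z": 0.0045, "twist": 0}, {"x": -0.002, "y": -0.001, "z": 0.006, "twist": 0}, {"x": -0.002, "y": -0.001, "z": 0.0075, "twist": 0}, {"x": -0.0025, "y": -0.002, "z": 0.009, "twist": 0}, {"x": -0.003, "y": -0.002, "z": 0.0105, "twist": 0}, {"x": -0.003, "y": -0.002, "z": 0.012, "twist": 0}]'

```text
time: 4.25
tool_pos: [635.6, -64.6, 97.5]
tcp_rot: [-3.141, 0.0, 3.14]
contact_force: [0.0, -0.9, 2.8]
grip_width: 0.1
finger_force: 1.1
```

Emit:
play_rows --commands '[{"x": -0.0005, "y": 0, "z": 0.0015, "twist": 0}, {"x": -0.001, "y": 0, "z": 0.003, "twist": 0}, {"x": -0.0015, "y": -0.001, "z": 0.0045, "twist": 0}, {"x": -0.002, "y": -0.001, "z": 0.006, "twist": 0}, {"x": -0.002, "y": -0.001, "z": 0.0075, "twist": 0}, {"x": -0.002, "y": -0.001, "z": 0.009, "twist": 0}, {"x": -0.002, "y": -0.001, "z": 0.0105, "twist": 0}, {"x": -0.002, "y": -0.001, "z": 0.012, "twist": 0}]'

```text
time: 5.05
tool_pos: [637.7, -65.5, 85.5]
tcp_rot: [-3.141, 0.001, 3.14]
contact_force: [0.8, -1.6, 2.3]
grip_width: 0.1
finger_force: 0.9
```

```bash
python3 - <<'E'
from h import *
o=bot.get_obs();print(o['tool_pos'],o['contact_force'])
snap('wrist','w2.png')
E
```

```text
[637.66386433 -65.50271295  85.50223283] [ 0.83565742 -1.63139975  2.33665142]
```

View pics/w2.png

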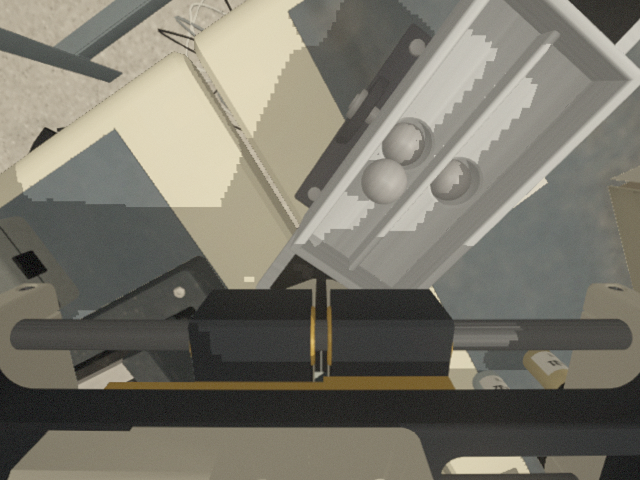

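Both pockets now hold a ball, near (407,142) and (455,178), and the spare is near (384,181) past its pocket. I'll press on gently to the stop.

Emit:
play_rows --commands '[{"x": 0, "y": 0, "z": 0.001, "twist": 0}, {"x": 0, "y": 0, "z": 0.002, "twist": 0}, {"x": 0, "y": 0, "z": 0.003, "twist": 0}, {"x": 0, "y": 0, "z": 0.003, "twist": 0}, {"x": 0, "y": 0, "z": 0.003, "twist": 0}, {"x": 0, "y": 0, "z": 0.003, "twist": 0}, {"x": 0, "y": 0, "z": 0.003, "twist": 0}, {"x": 0, "y": 0, "z": 0.003, "twist": 0}]'

```text
time: 5.9
tool_pos: [637.5, -65.4, 82.6]
tcp_rot: [3.142, 0.0, 3.14]
contact_force: [1.9, -1.2, 0.1]
grip_width: 0.6
finger_force: 1.4
```

Emit:
play_rows --commands '[{"x": 0, "y": 0, "z": 0.001, "twist": 0}, {"x": 0, "y": 0, "z": 0.002, "twist": 0}, {"x": 0, "y": 0, "z": 0.003, "twist": 0}, {"x": 0, "y": 0, "z": 0.003, "twist": 0}, {"x": 0, "y": 0, "z": 0.003, "twist": 0}, {"x": 0, "y": 0, "z": 0.003, "twist": 0}, {"x": 0, "y": 0, "z": 0.003, "twist": 0}, {"x": 0, "y": 0, "z": 0.003, "twist": 0}]'

```text
time: 6.7
tool_pos: [637.8, -65.5, 80.8]
tcp_rot: [-3.141, 0.001, 3.14]
contact_force: [0.5, -2.0, 8.7]
grip_width: 0.3
finger_force: 4.7
```

Emit:
play_rows --commands '[{"x": 0, "y": 0, "z": 0.001, "twist": 0}, {"x": 0, "y": 0, "z": 0.001, "twist": 0}, {"x": 0, "y": 0, "z": 0.001, "twist": 0}, {"x": 0, "y": 0, "z": 0.001, "twist": 0}, {"x": 0, "y": 0, "z": 0.001, "twist": 0}, {"x": 0, "y": 0, "z": 0.001, "twist": 0}, {"x": 0, "y": 0, "z": 0.001, "twist": 0}, {"x": 0, "y": 0, "z": 0.001, "twist": 0}]'

```text
time: 7.5
tool_pos: [637.8, -65.5, 80.5]
tcp_rot: [-3.141, 0.002, 3.14]
contact_force: [-1.5, -0.2, 13.2]
grip_width: 0.4
finger_force: 6.7
```

```bash
python3 - <<'E'
from h import *
c=bot.capture('wrist');b=cv2.cvtColor(c['pixels'],cv2.COLOR_RGB2BGR);t=cv2.cvtColor(bot.capture('top')['pixels'],cv2.COLOR_RGB2BGR)
cv2.imwrite('pics/w3.png',np.hstack([b[:300,250:640],cv2.resize(t[170:320,250:390],(390,418))[:300]]))
E
```

```text
(no output)
```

View pics/w3.png

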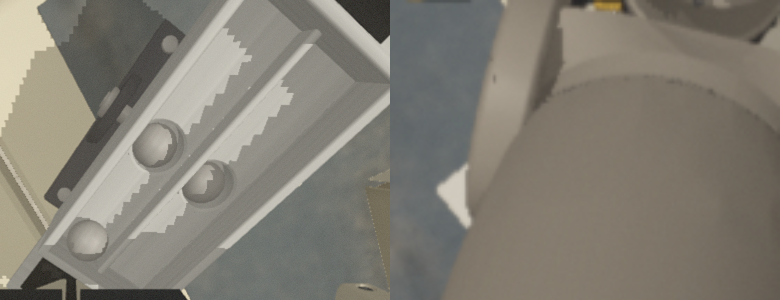

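The spare is at the far end (88,240 in the crop), both pockets are full, and the tray is on its stop. Now I'll lift and go over to the channel ledge.

Emit:
play_rows --commands '[{"x": 0, "y": 0, "z": -0.02, "twist": 0}, {"x": 0, "y": 0, "z": -0.055, "twist": 0}, {"x": 0.005, "y": 0.004, "z": -0.085, "twist": 0}, {"x": 0.03, "y": 0.02, "z": -0.092, "twist": 0}, {"x": 0.062, "y": 0.043, "z": -0.092, "twist": 0}, {"x": 0.095, "y": 0.066, "z": -0.092, "twist": 0}, {"x": 0.125, "y": 0.087, "z": -0.092, "twist": 0}, {"x": 0.135, "y": 0.094, "z": -0.092, "twist": 0}]'

```text
time: 8.4
tool_pos: [498.7, 30.9, 169.9]
tcp_rot: [3.14, -0.005, 3.141]
contact_force: [0.6, 0.1, 0.5]
grip_width: 0.2
finger_force: 0.0
```

```bash
python3 - <<'E'
from h import *
o=bot.get_obs();print(o['tool_pos'],o['contact_force'])
b=snap('wrist','w4.png');t=snap('scene','s4.png')
E
```

```text
[498.67376322  30.9469595  169.94200504] [0.58791913 0.08526075 0.50219327]
```

View pics/s4.png

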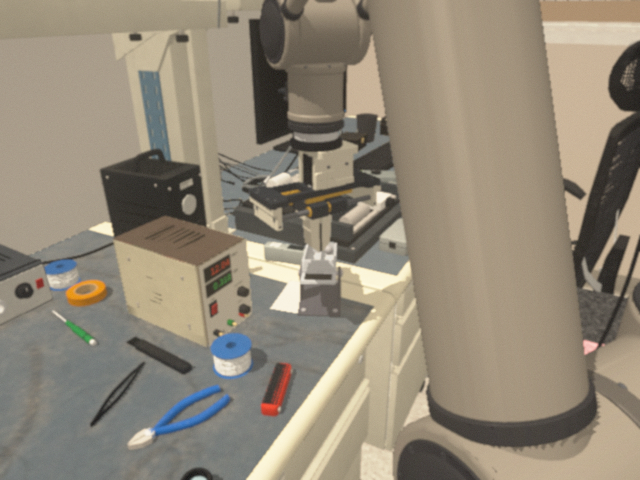

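The tray is tilted forward with the gripper above its channel end, clear of the power supply. Descending to just above the pad.

Emit:
play_rows --commands '[{"x": 0, "y": 0, "z": 0.0, "twist": 0}, {"x": 0, "y": 0, "z": 0.01, "twist": 0}, {"x": 0, "y": 0, "z": 0.02, "twist": 0}, {"x": 0, "y": 0, "z": 0.03, "twist": 0}, {"x": 0, "y": 0, "z": 0.038, "twist": 0}, {"x": 0, "y": 0, "z": 0.042, "twist": 0}, {"x": 0, "y": 0, "z": 0.044, "twist": 0}, {"x": 0, "y": 0, "z": 0.044, "twist": 0}]'

```text
time: 9.3
tool_pos: [502.6, 28.9, 126.3]
tcp_rot: [3.141, -0.0, 3.14]
contact_force: [-0.0, 0.2, 0.5]
grip_width: 0.4
finger_force: 0.0
```

```bash
python3 - <<'E'
from h import *
o=bot.get_obs();print(o['tool_pos'],o['contact_force'])
b=snap('wrist','w5.png')
E
```

```text
[502.56868128  28.87482844 126.33156218] [-0.00595975  0.24604752  0.4747925 ]
```

View pics/w5.png

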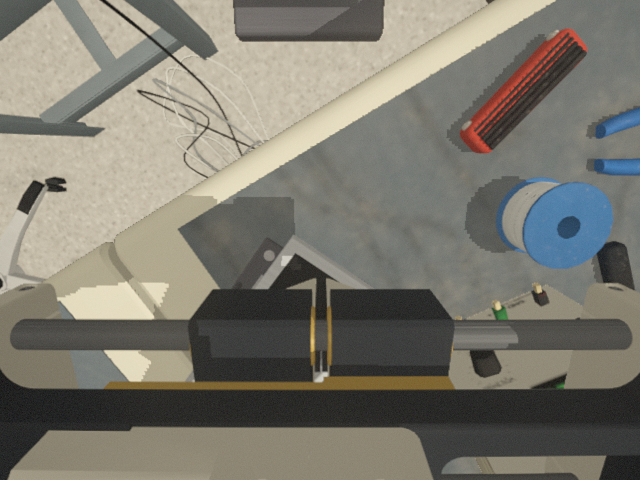

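The pad's outer corner is near (296,250), with the fingers over the pad at column 322 and the power-supply terminals off to the right. Pressing down slowly.

Emit:
play_rows --commands '[{"x": 0.0005, "y": 0, "z": 0.003, "twist": 0}, {"x": 0.001, "y": 0.001, "z": 0.005, "twist": 0}, {"x": 0.0015, "y": 0.001, "z": 0.007, "twist": 0}, {"x": 0.002, "y": 0.001, "z": 0.009, "twist": 0}, {"x": 0.002, "y": 0.001, "z": 0.011, "twist": 0}, {"x": 0.0025, "y": 0.002, "z": 0.013, "twist": 0}, {"x": 0.003, "y": 0.002, "z": 0.015, "twist": 0}, {"x": 0.003, "y": 0.002, "z": 0.016, "twist": 0}]'

```text
time: 10.15
tool_pos: [499.4, 31.1, 110.3]
tcp_rot: [3.141, -0.0, 3.14]
contact_force: [0.2, 0.9, 2.7]
grip_width: 0.4
finger_force: 0.9
```

Emit:
play_rows --commands '[{"x": 0.0005, "y": 0, "z": 0.0015, "twist": 0}, {"x": 0.001, "y": 0.001, "z": 0.003, "twist": 0}, {"x": 0.0015, "y": 0.001, "z": 0.0045, "twist": 0}, {"x": 0.002, "y": 0.001, "z": 0.006, "twist": 0}, {"x": 0.002, "y": 0.001, "z": 0.0075, "twist": 0}, {"x": 0.0025, "y": 0.002, "z": 0.009, "twist": 0}, {"x": 0.003, "y": 0.002, "z": 0.0105, "twist": 0}, {"x": 0.003, "y": 0.002, "z": 0.012, "twist": 0}]'

```text
time: 10.95
tool_pos: [496.4, 33.1, 98.4]
tcp_rot: [3.141, -0.0, 3.14]
contact_force: [-0.4, 1.6, 2.2]
grip_width: 0.3
finger_force: 1.0
```

Emit:
play_rows --commands '[{"x": 0.0005, "y": 0, "z": 0.0015, "twist": 0}, {"x": 0.001, "y": 0.001, "z": 0.003, "twist": 0}, {"x": 0.0015, "y": 0.001, "z": 0.0045, "twist": 0}, {"x": 0.002, "y": 0.001, "z": 0.006, "twist": 0}, {"x": 0.002, "y": 0.001, "z": 0.0075, "twist": 0}, {"x": 0.002, "y": 0.001, "z": 0.009, "twist": 0}, {"x": 0.002, "y": 0.001, "z": 0.0105, "twist": 0}, {"x": 0.002, "y": 0.001, "z": 0.012, "twist": 0}]'

```text
time: 11.75
tool_pos: [494.3, 34.0, 86.3]
tcp_rot: [3.141, -0.001, 3.14]
contact_force: [0.0, 1.4, 1.8]
grip_width: 0.8
finger_force: 0.9
```

Emit:
play_rows --commands '[{"x": 0, "y": 0, "z": 0.001, "twist": 0}, {"x": 0, "y": 0, "z": 0.002, "twist": 0}, {"x": 0, "y": 0, "z": 0.003, "twist": 0}, {"x": 0, "y": 0, "z": 0.004, "twist": 0}, {"x": 0, "y": 0, "z": 0.005, "twist": 0}, {"x": 0, "y": 0, "z": 0.006, "twist": 0}, {"x": 0, "y": 0, "z": 0.006, "twist": 0}, {"x": 0, "y": 0, "z": 0.006, "twist": 0}]'

```text
time: 12.55
tool_pos: [494.6, 33.9, 80.5]
tcp_rot: [-3.142, 0.0, 3.14]
contact_force: [-1.5, 0.9, 0.5]
grip_width: 0.0
finger_force: 0.5
```

Emit:
play_rows --commands '[{"x": 0, "y": 0, "z": 0.001, "twist": 0}, {"x": 0, "y": 0, "z": 0.002, "twist": 0}, {"x": 0, "y": 0, "z": 0.003, "twist": 0}, {"x": 0, "y": 0, "z": 0.003, "twist": 0}, {"x": 0, "y": 0, "z": 0.003, "twist": 0}, {"x": 0, "y": 0, "z": 0.003, "twist": 0}, {"x": 0, "y": 0, "z": 0.003, "twist": 0}, {"x": 0, "y": 0, "z": 0.003, "twist": 0}]'

```text
time: 13.35
tool_pos: [494.8, 33.8, 79.4]
tcp_rot: [-3.141, 0.002, 3.14]
contact_force: [-7.9, 0.2, 19.5]
grip_width: 0.7
finger_force: 10.2
```

The stop is reached at 19 N. I'll lift and move to where the wrist camera saw the tray before.

Emit:
play_rows --commands '[{"x": 0, "y": 0, "z": -0.02, "twist": 0}, {"x": 0, "y": 0, "z": -0.06, "twist": 0}, {"x": 0, "y": 0, "z": -0.1, "twist": 0}, {"x": -0.02, "y": -0.014, "z": -0.115, "twist": 0}, {"x": -0.052, "y": -0.036, "z": -0.12, "twist": 0}, {"x": -0.085, "y": -0.06, "z": -0.12, "twist": 0}, {"x": -0.118, "y": -0.082, "z": -0.12, "twist": 0}, {"x": -0.13, "y": -0.09, "z": -0.12, "twist": 0}]'

```text
time: 14.15
tool_pos: [626.9, -58.9, 197.1]
tcp_rot: [-3.141, 0.002, 3.138]
contact_force: [-1.0, 0.5, -0.1]
grip_width: 0.2
finger_force: 0.0
```

Emit:
play_rows --commands '[{"x": 0, "y": 0, "z": 0, "twist": 0}, {"x": 0, "y": 0, "z": 0, "twist": 0}, {"x": 0, "y": 0, "z": 0, "twist": 0}, {"x": 0, "y": 0, "z": 0, "twist": 0}, {"x": 0, "y": 0, "z": 0, "twist": 0}, {"x": 0, "y": 0, "z": 0, "twist": 0}, {"x": 0, "y": 0, "z": 0, "twist": 0}, {"x": 0, "y": 0, "z": 0, "twist": 0}]'

```text
time: 14.95
tool_pos: [624.4, -56.3, 197.6]
tcp_rot: [3.142, 0.0, 3.14]
contact_force: [-1.2, 1.3, -0.2]
grip_width: 0.1
finger_force: 0.0
```

```bash
python3 - <<'E'
from h import *
o=bot.get_obs();print(o['tool_pos'],o['contact_force'],o['time'])
b=snap('wrist','w6.png')
E
```

```text
[624.3957429  -56.26582404 197.61844372] [-1.15941287  1.3241369  -0.15568055] 14.95
```

View pics/w6.png

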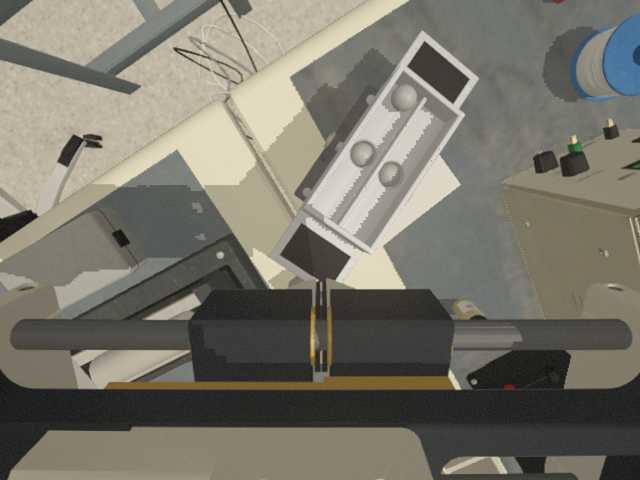

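The spare ball is back in the channel at (404,97). Both pockets are filled, at (361,154) and (390,173), and the tray lies tipped back as at the start with the gripper clear of it.

```bash
python3 -c "
from plant import bot
print(bot.close_job())"
```

```text
the job is handed in; nothing more can be done
None
```

The job is handed in at about 15 s: both pockets hold a ball, the spare is back in the channel, and the tray is tipped fully back with the gripper clear of it.

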